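Close the parts jar: seat it in the bench holder and screw its lid snug

TASK

Close the white square jar: stand it fully down in the square pocket of the wooden holder, which keeps it from turning, then screw its black lid clockwise until you feel it go snug on its seal, and stop there without overtightening. Let go and leave the jar standing in the holder, and do not disturb the tape roll, the loupe or the rubber block.

Things in the scene. Friction and masses are not known exactly. Their poses are not given: they have to be found in the camera images.
- jar_mid (a point): Loose jar of white plastic: square body 48 x 48 mm, 50 mm high, its foot tapered to 43 mm over the lowest 4 mm; with neck and lid 84 mm high, about 0.3 kg. The point is in the middle of the square body, 25 mm above the underside; x and y axes run square to the flat sides, z up.
- lid_mid (a point): Round black screw lid on the jar, 44 mm across, 26 mm high, its underside 8 mm above the square shoulder, ribbed. The point is on its axis, half-way up: 46 mm above jar_mid; z up. It sits straight on its thread, cannot come off and can carry the jar. Clockwise from above tightens. A jar merely standing on the bench turns along with its lid.
- lid: The same lid; origin at the centre of its underside. Runs freely (under 0.1 N m) for 0.4 to 1.9 rad (each time different, only felt) until it meets the seal. There the torque while turning jumps to 0.3 N m and rises 1.6 N m per rad; let go, it springs back to no less than 0.15 rad past that point. Snug: 0.1 rad past it or more (0.45 N m). Over 0.55 rad (1.15 N m) is overtight and spoils the seal.
- pocket_floor (a point): Centre of the floor of the square pocket in the wooden holder, a block 100 x 100 mm and 30 mm high screwed to the bench. The pocket is 51 x 51 mm and 22 mm deep; this point is 8 mm above the bench. x and y run along its sides, z up. When the jar is home, jar_mid is 25 mm above this point.
- tape_roll: Loose roll of masking tape lying flat, 88 mm across, 19 mm high; origin at the centre of its underside. Leave alone.
- loupe: Loose black watchmaker's loupe standing on its wide end, 33 mm across, 31 mm high; origin at the centre of its underside. Leave alone.
- eraser_block: Loose abrasive rubber block, 24 x 52 x 13 mm; origin at the centre of its underside. Leave alone.
Not all that is in view belongs to the job. Of the things that look like the part that bears jar_mid, the largest one is meant.

How it is judged:
By the outcome, as a careful person would: the job done as asked, in the order asked, and still so for the second after the job is handed in, with the robot touching nothing.
It also fails if it takes over 72 s, if anything falls off the work surface, if the arm or the gripper's body presses on something with over 40 N, if the wrist force passes 120 N, or if a joint passes its speed limit or range.

ROBOT

A 6-joint arm with a two-finger parallel gripper is mounted at the origin on a cart in front of the work surface, level with it; the furniture and walls round the work are solid. World frame = base frame: x ahead of the robot, y to its left, z up, the work surface at z = 0. Lengths are in mm, angles in rad, forces in N, time in s.
With the tool pointing down it reaches from about 275 to 1000 mm from the base axis. Payload 8.4 kg.
Tool frame: the origin (TCP) lies at the very end of the fingers, on their centre line; the grasp point (between the pads) lies 19 mm behind it; z points along the fingers, y is the direction in which the jaws open and shut (so a half turn about z gives the same grasp; the last joint's range is limited). The gripper opens to 85 mm and grips with 20 to 120 N. Pads are 22 mm wide; open, the fingers measure 114 mm over their backs; the gripper's body (76 mm by 85 mm) begins 54 mm behind the grasp point. The pads swing forward as they close: fully open they stand 13 mm farther back than shut.
Start: joints at [-1.299, 0.353, 1.633, -0, 1.155, -0.002], TCP at [168.993, -601.722, 231.281] pointing down, gripper open.
Joint ranges: [-2.63, 2.63], [-0.92, 2.1], [0.06, 2.66], [-1.3, 4.44], [0, 2.69], [-3.02, 3.02]. Speed limits (rad/s): [2.22, 2.22, 2.79, 3.14, 3.14, 3.14].

INTERFACE

Orientations are given as [roll, pitch, yaw] about the fixed x, y, z axes, in that order (R = Rz(yaw) Ry(pitch) Rx(roll)).
In Python, from rig import r gives the robot as it stands.
- The arm moves only by the tool jog_arm, never from a script. Its argument "moves" is a list of rows, each an object with "grip": the gripper command: -1 is fully open, 1 is shut, values between are in proportion; "translation": the shift along the tool's x, y, z in m, a list of three; "twist": the turn, a rotation vector about the tool's x, y, z in rad, a list of three. In form: [{"grip": grip, "translation": [dx, dy, dz], "twist": [ax, ay, az]}, ...]. A call has 1 to 10 rows; each row shifts and turns the commanded pose from where the row before left it, along the tool's axes as they then stand; what a row does not reach is not made up. A row lasts 1/12 s, in which the tool goes at most 41.7 mm and 7.16 degrees, less where a joint would pass 70% of its speed; a pose out of reach is approached as far as the arm can. A call with a gripper value outside its range is refused whole. The fingers move at their own pace and stop on an object; "squeeze" is the grip in N (left out, the last holds). Time passes only in rows, so rows that do not move let the fingers close. It gives the time, the measured TCP pose, the force and the opening at its end, in the units of the state.
- r.sense(): the state, without advancing time (a new reading comes with each control period).
- r.grab_frame(name): name is "scene" or "side" or "wrist"; returns (picture, depth): 400x640x3 uint8, red, green, blue; 400x640 float32, mm along the optical axis (not along the pixel's ray), 0 where there is no reading.
- r.calibration(name): a dict with "fx", "fy", "cx", "cy" (pixels), "R" (3x3) and "t" (3): a world point X has camera coordinates R X + t. Camera axes: x right, y down, z forward; pixel columns grow to the right and rows downward; lengths in mm; the calibration is good to about 2 mm. The wrist camera is an equidistant fisheye: a pixel r from the principal point sees the ray r / f radians off the axis. A picture is of the moment at which its call begins: read the wrist's pose just before it. calibration takes no time and is no camera call; for the wrist camera it gives the pose at the moment of the call.
- r.sign_off(): hands the job in, once; it reports no verdict.
The state is a dict: "clock": time; "qpos": joint angles; "qvel": joint speeds; "joint_efforts": joint torques, N m; "eef_pos": TCP position; "tcp_rot": TCP orientation; "contact_force": force on the tool from outside, world axes, zero at the start; "wrist_torque": the same for the moment, N m; "opening": opening from 0.0 (shut) to 1.0 (fully open).
Only numpy, scipy, OpenCV 4.12 (cv2) and the standard library are available. Lean on these libraries where they do the work, as an engineer would, in place of code of your own. Each camera call takes 0.05 s, during which the arm holds its last target.

## Working session

There is one attempt and no reset: what is moved stays moved. The work goes in short steps, Python scripts to look and compute and a tool call to move; the robot and the scene stay as the last step left them, time stands still between calls to the robot, and variables do not carry over. Pictures are saved under pics/ and viewed, and the job is handed in when it is done.

Besides the shell and the picture viewer there is one more tool, called as a command line: name --argument value ..., lists and objects as JSON in quotes. jog_arm: Moves the arm, as the interface text tells. Its arguments: {"type":"object","properties":{"moves":{"type":"array"},"squeeze":{"type":"number"}},"required":["moves"]}

```bash
ls; mkdir -p pics
python3 - <<'E'
from rig import r
import cv2,numpy as np
print(r.sense())
for n in ["scene","side"]:
    c=r.calibration(n); print(n,c)
    p,d=r.grab_frame(n)
    cv2.imwrite(f"pics/{n}0.png",p[:,:,::-1]); np.savez(f"{n}0.npz",p=p,d=d)
E
```

```text
pics
{'clock': 0.0, 'qpos': array([-1.29938833e+00,  3.53689734e-01,  1.63416035e+00,  2.29394024e-05,
        1.15517050e+00, -2.39144249e-03]), 'qvel': array([ 9.71471613e-05,  1.03858211e-03, -1.80875120e-03, -1.00739412e-03,
       -1.73779133e-03,  2.07314759e-04]), 'joint_efforts': array([-3.35233191e-03, -6.05260491e+01, -3.42069089e+01, -1.61096809e-04,
        9.40304948e-03, -3.57239196e-05]), 'eef_pos': array([ 168.87678365, -601.24907047,  230.52448062]), 'tcp_rot': array([-3.14016477e+00, -2.43879384e-05,  2.73790140e-01]), 'contact_force': array([ 0.3713871 ,  0.65563029, -0.20260888]), 'wrist_torque': array([-0.02909126,  0.04140375, -0.02675716]), 'opening': 0.9983242027471088}
scene {'fx': 509.3724906111715, 'fy': 509.3724906111715, 'cx': 316.85271981156546, 'cy': 202.90155516291784, 'R': array([[-0.88442482, -0.46620591,  0.02109002],
       [-0.237592  ,  0.41091163, -0.88017139],
       [ 0.40167497, -0.78345624, -0.47418724]]), 't': array([525.45115399, 187.55044184, 967.27214063])}
side {'fx': 368.75841227116564, 'fy': 368.75841227116564, 'cx': 320.61675965918033, 'cy': 202.6931262194672, 'R': array([[ 0.99941848, -0.0338973 , -0.00369856],
       [-0.02358227, -0.60876835, -0.79299746],
       [ 0.0246289 ,  0.79262354, -0.60921371]]), 't': array([-566.80928851,  105.5372232 ,  998.05566845])}
```

View pics/scene0.png

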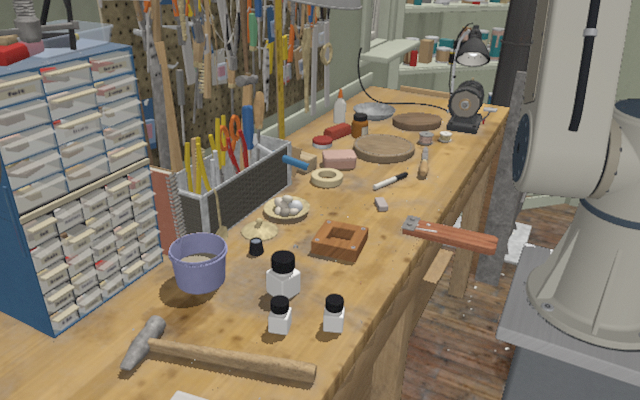

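View pics/side0.png

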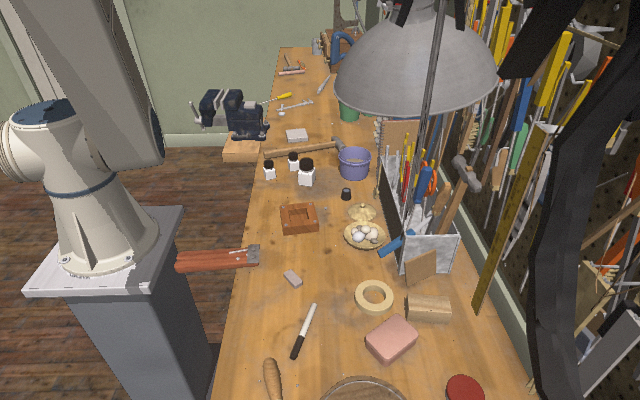

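The scene view shows the big jar at (283,275), two smaller lookalikes at (280,315) and (334,313), the holder at (340,241), the loupe at (256,246), the tape at (326,177) and the rubber block at (381,203). In the side view the jar is at (306,172) and the holder at (299,218), with a lamp shade at (415,70).

```bash
cat > h.py <<'E'
from rig import r
import cv2,numpy as np
def cloud(c,d):
    v,u=np.mgrid[0:d.shape[0],0:d.shape[1]]
    x=(u-c['cx'])/c['fx']*d; y=(v-c['cy'])/c['fy']*d
    P=np.stack([x,y,d],-1)
    W=(P-c['t'])@c['R']
    W[d<=0]=np.nan
    return W
def onplane(c,uv,z):
    uv=np.asarray(uv,float).reshape(-1,2)
    ray=np.c_[(uv[:,0]-c['cx'])/c['fx'],(uv[:,1]-c['cy'])/c['fy'],np.ones(len(uv))]@c['R']
    C=-c['R'].T@c['t']
    return C+ray*((z-C[2])/ray[:,2])[:,None]
E
python3 - <<'E'
from h import *
for n,pts in [("scene",[(283,260),(283,290),(280,315),(334,313),(340,241),(256,246),(326,171),(381,203),(198,250),(405,225),(260,232)]),("side",[(306,163),(306,179),(299,207),(346,194),(374,285),(292,278),(355,155),(250,255),(415,70),(360,214),(420,95),(340,90),(490,90),(437,150)])]:
    f=np.load(f"{n}0.npz"); W=cloud(r.calibration(n),f['d'])
    for u,v in pts: print(n,(u,v),W[v,u].round(0))
    # holder top: z 22..38 brownish
    m=(np.abs(W[...,2]-30)<5)&(W[...,0]>350)&(W[...,0]<700)&(W[...,1]<0)&(W[...,1]>-500)
    x=(W[...,2]>45)&(W[...,0]>350)&(W[...,0]<850)&(W[...,1]<200)&(W[...,1]>-600)&(W[...,2]<150)
    im=f['p'][:,:,::-1].copy(); im[m]=(0,255,0); im[x]=(0,0,255)
    cv2.imwrite(f"pics/m_{n}.png",cv2.resize(im[120:360,180:500],None,fx=2.5,fy=2.5) if n=="scene" else cv2.resize(im[120:320,200:480],None,fx=2.8,fy=2.8))
E
```

```text
scene (283, 260) [519. 277.  85.]
scene (283, 290) [512. 291.  30.]
scene (280, 315) [475. 360.  38.]
scene (334, 313) [398. 311.  39.]
scene (340, 241) [491.  92.  32.]
scene (256, 246) [641. 185.  24.]
scene (326, 171) [ 691. -239.   16.]
scene (381, 203) [ 489. -143.   14.]
scene (198, 250) [722. 273.  38.]
scene (405, 225) [399. -62.  19.]
scene (260, 232) [677. 117.  11.]
side (306, 163) [530. 252.  81.]
side (306, 179) [528. 240.  29.]
side (299, 207) [508.  94.  30.]
side (346, 194) [651. 164.  22.]
side (374, 285) [ 684. -190.   19.]
side (292, 278) [ 494. -156.   11.]
side (355, 155) [698. 359.  44.]
side (250, 255) [386. -84.  20.]
side (415, 70) [ 690. -241.  526.]
side (360, 214) [684.  77.  12.]
side (420, 95) [ 697. -259.  498.]
side (340, 90) [ 594. -174.  475.]
side (490, 90) [ 806. -232.  493.]
side (437, 150) [960. 305.  88.]
```

Run:
```python
from h import *
a=np.load("scene0.npz")['p'][235:345,230:370,::-1]; b=np.load("side0.npz")['p'][140:240,255:375,::-1]
A=cv2.resize(a,None,fx=4,fy=4,interpolation=2);B=cv2.resize(b,None,fx=4,fy=4,interpolation=2)
cv2.imwrite("pics/za.png",A);cv2.imwrite("pics/zb.png",B)
```

```text
(no output)
```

View pics/za.png

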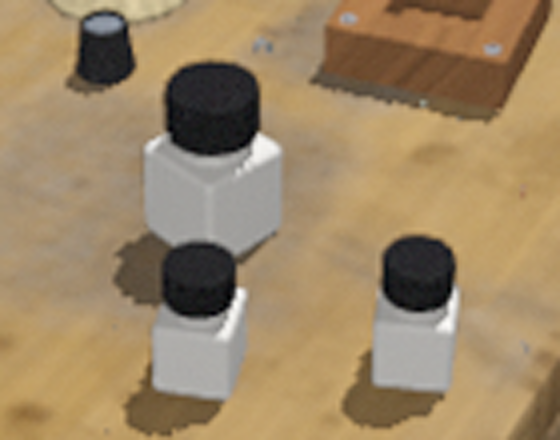

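View pics/zb.png

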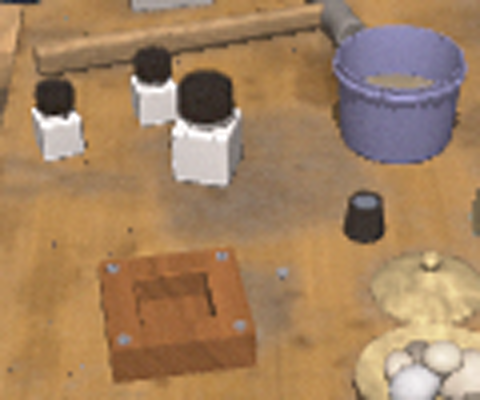

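View pics/m_side.png

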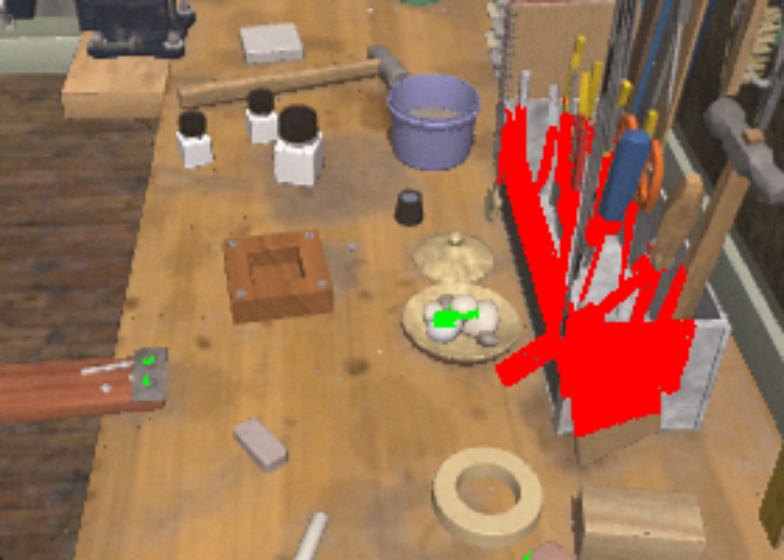

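jog_arm --moves '[{"grip": -1, "translation": [0.02, -0.027, -0.001], "twist": [0, 0, 0]}, {"grip": -1, "translation": [0.02, -0.027, -0.001], "twist": [0, 0, 0]}, {"grip": -1, "translation": [0.02, -0.027, -0.001], "twist": [0, 0, 0]}, {"grip": -1, "translation": [0.02, -0.027, -0.001], "twist": [0, 0, 0]}, {"grip": -1, "translation": [0.02, -0.027, -0.001], "twist": [0, 0, 0]}, {"grip": -1, "translation": [0.02, -0.027, -0.001], "twist": [0, 0, 0]}, {"grip": -1, "translation": [0.02, -0.027, -0.001], "twist": [0, 0, 0]}, {"grip": -1, "translation": [0.02, -0.027, -0.001], "twist": [0, 0, 0]}, {"grip": -1, "translation": [0.02, -0.027, -0.001], "twist": [0, 0, 0]}, {"grip": -1, "translation": [0.02, -0.027, -0.001], "twist": [0, 0, 0]}]'

```text
clock: 0.93
eef_pos: [288.6, -286.1, 241.2]
tcp_rot: [-3.141, 0.0, 0.273]
contact_force: [1.6, -0.2, 0.1]
opening: 1.001
```

jog_arm --moves '[{"grip": -1, "translation": [0.02, -0.027, -0.001], "twist": [0, 0, 0]}, {"grip": -1, "translation": [0.02, -0.027, -0.001], "twist": [0, 0, 0]}, {"grip": -1, "translation": [0.02, -0.027, -0.001], "twist": [0, 0, 0]}, {"grip": -1, "translation": [0.02, -0.027, -0.001], "twist": [0, 0, 0]}, {"grip": -1, "translation": [0.02, -0.027, -0.001], "twist": [0, 0, 0]}, {"grip": -1, "translation": [0.02, -0.027, -0.001], "twist": [0, 0, 0]}, {"grip": -1, "translation": [0.02, -0.027, -0.001], "twist": [0, 0, 0]}, {"grip": -1, "translation": [0.02, -0.027, -0.001], "twist": [0, 0, 0]}, {"grip": -1, "translation": [0.02, -0.027, -0.001], "twist": [0, 0, 0]}, {"grip": -1, "translation": [0.02, -0.027, -0.001], "twist": [0, 0, 0]}]'

```text
clock: 1.77
eef_pos: [408.1, 28.1, 251.3]
tcp_rot: [3.142, -0.0, 0.274]
contact_force: [0.5, -1.4, -0.5]
opening: 1.001
```

jog_arm --moves '[{"grip": -1, "translation": [0.02, -0.027, -0.001], "twist": [0, 0, 0]}, {"grip": -1, "translation": [0.02, -0.027, -0.001], "twist": [0, 0, 0]}, {"grip": -1, "translation": [0.02, -0.027, -0.001], "twist": [0, 0, 0]}, {"grip": -1, "translation": [0.015, -0.022, -0.001], "twist": [0, 0, 0]}, {"grip": -1, "translation": [0, 0, 0], "twist": [0, 0, 0]}, {"grip": -1, "translation": [0, 0, 0], "twist": [0, 0, 0]}]'

```text
clock: 2.27
eef_pos: [452.3, 146.7, 254.8]
tcp_rot: [3.141, 0.001, 0.276]
contact_force: [0.0, -0.9, -0.1]
opening: 1.004
```

Run:
```python
from h import *
s=r.sense(); print(s['clock'],s['qpos'],s['eef_pos'],s['tcp_rot'],s['contact_force'],s['wrist_torque'])
c=r.calibration("wrist");print(c)
p,d=r.grab_frame("wrist"); np.savez("w1.npz",p=p,d=d,**c); cv2.imwrite("pics/w1.png",p[:,:,::-1])
```

```text
2.2667 [ 3.10579591e-01  9.28989465e-02  1.91474056e+00 -1.22432929e-04
  1.13503895e+00  1.60508782e+00] [452.26446006 146.69724842 254.81514227] [3.14144456e+00 1.08136531e-03 2.76339760e-01] [ 0.04282456 -0.92193293 -0.12617799] [0.00791078 0.03392129 0.04604542]
{'fx': 309.70691628693146, 'fy': 309.70691628693146, 'cx': 315.8055651142938, 'cy': 203.64595914955342, 'R': array([[ 2.71939165e-01, -9.62314174e-01, -7.21237638e-04],
       [-9.28246466e-01, -2.62509524e-01,  2.63528456e-01],
       [-2.53786501e-01, -7.09942222e-02, -9.64651353e-01]]), 't': array([ 18.96527095, 418.83565987, 526.00712402])}
```

View pics/w1.png

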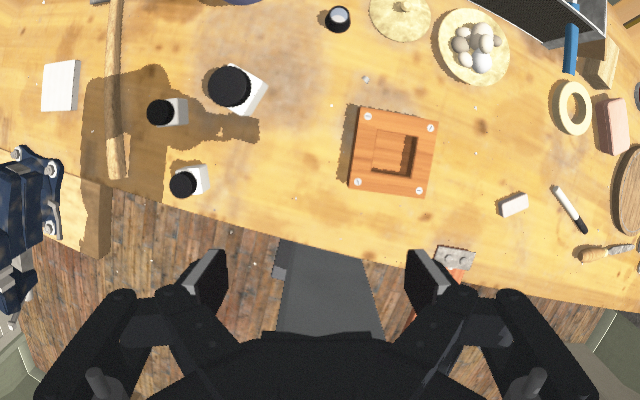

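The wrist view shows the large jar's lid at (229,87) with its shoulder corner at (267,92). The holder's corners are at (360,108), (437,124), (425,198) and (349,188), and its pocket spans about (378-418, 132-172).

```bash
cat >> h.py <<'E'
def rays_w(c,uv):
    uv=np.asarray(uv,float).reshape(-1,2)
    a=(uv-[c['cx'],c['cy']])/c['fx']; th=np.linalg.norm(a,axis=1)
    return np.c_[a*(np.sin(th)/th)[:,None],np.cos(th)]@c['R']
def onplane_w(c,uv,z):
    ray=rays_w(c,uv); C=-c['R'].T@c['t']
    return C+ray*((z-C[2])/ray[:,2])[:,None]
def rectify(c,img,x0,x1,y0,y1,z,s):
    """top-down resample of wrist pic on plane z, s px/mm; col=x, row=-y"""
    xs=np.arange(x0,x1,1/s); ys=np.arange(y1,y0,-1/s)
    X,Y=np.meshgrid(xs,ys); P=np.stack([X,Y,np.full_like(X,z)],-1)@c['R'].T+c['t']
    rho=np.hypot(P[...,0],P[...,1]); th=np.arctan2(rho,P[...,2])
    return cv2.remap(img,(c['cx']+c['fx']*th*P[...,0]/rho).astype(np.float32),(c['cy']+c['fx']*th*P[...,1]/rho).astype(np.float32),cv2.INTER_LINEAR)
E
python3 - <<'E'
from h import *
c=np.load("w1.npz"); p=c['p'][:,:,::-1]
A=rectify(c,p,450,560,30,160,30,4); B=rectify(c,p,450,600,200,330,50,4)
cv2.imwrite("pics/rA.png",A);cv2.imwrite("pics/rB.png",B)
E
```

```text
(no output)
```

View pics/rA.png

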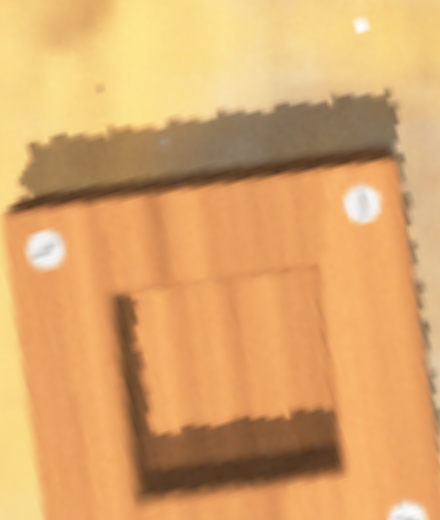

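View pics/rB.png

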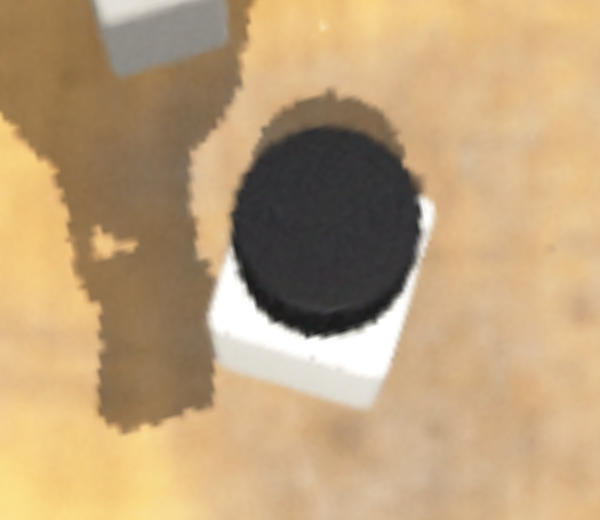

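jog_arm --moves '[{"grip": -1, "translation": [0.027, -0.015, 0.02], "twist": [0, 0, 0]}, {"grip": -1, "translation": [0.026, -0.015, 0.02], "twist": [0, 0, -0.12]}, {"grip": -1, "translation": [0, 0, 0.015], "twist": [0, 0, -0.12]}, {"grip": -1, "translation": [0, 0, 0], "twist": [0, 0, -0.12]}, {"grip": -1, "translation": [0, 0, 0], "twist": [0, 0, -0.12]}, {"grip": -1, "translation": [0, 0, 0], "twist": [0, 0, -0.12]}, {"grip": -1, "translation": [0, 0, 0], "twist": [0, 0, -0.12]}, {"grip": -1, "translation": [0, 0, 0], "twist": [0, 0, -0.12]}, {"grip": -1, "translation": [0, 0, 0], "twist": [0, 0, -0.12]}, {"grip": -1, "translation": [0, 0, 0], "twist": [0, 0, 0]}]'

```text
clock: 3.15
eef_pos: [494.9, 187.5, 200.3]
tcp_rot: [-3.141, 0.001, 1.238]
contact_force: [0.2, 0.0, -0.3]
opening: 1.003
```

jog_arm --moves '[{"grip": -1, "translation": [0, 0, 0], "twist": [0, 0, 0]}, {"grip": -1, "translation": [0, 0, 0], "twist": [0, 0, 0]}]'

```text
clock: 3.32
eef_pos: [495.2, 188.2, 200.3]
tcp_rot: [-3.142, 0.0, 1.229]
contact_force: [0.4, 0.3, -0.5]
opening: 1.001
```

Run:
```python
from h import *
s=r.sense(); print(s['clock'],s['qpos'],s['eef_pos'],s['tcp_rot'],s['contact_force'],s['wrist_torque'])
c=r.calibration("wrist");print(c)
p,d=r.grab_frame("wrist"); np.savez("w2.npz",p=p,d=d,**c); cv2.imwrite("pics/w2.png",p[:,:,::-1])
p=p[:,:,::-1]
cv2.imwrite("pics/rA2.png",rectify(c,p,430,570,20,170,30,4));cv2.imwrite("pics/rB2.png",rectify(c,p,450,600,200,330,50,4))
```

```text
3.3167 [ 3.60371551e-01  2.39514737e-01  1.86754008e+00 -1.26370467e-04
  1.03468183e+00  7.02287053e-01] [495.20242644 188.16887402 200.34506073] [-3.14155291e+00  1.75940907e-04  1.22894539e+00] [ 0.40343948  0.28277356 -0.51910091] [0.03270341 0.0165096  0.00529853]
{'fx': 309.70691628693146, 'fy': 309.70691628693146, 'cx': 315.8055651142938, 'cy': 203.64595914955342, 'R': array([[ 9.41825093e-01, -3.36103393e-01,  5.31913723e-05],
       [-3.24343252e-01, -9.08829440e-01,  2.62355682e-01],
       [-8.81302930e-02, -2.47110417e-01, -9.64971240e-01]]), 't': array([-403.50889013,  306.79374599,  438.42444724])}
```

View pics/w2.png

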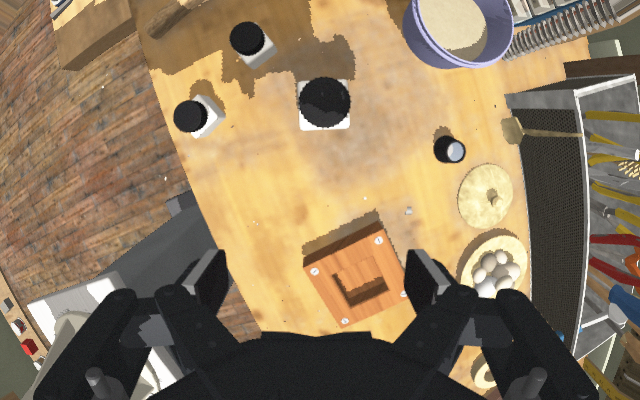

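View pics/rB2.png

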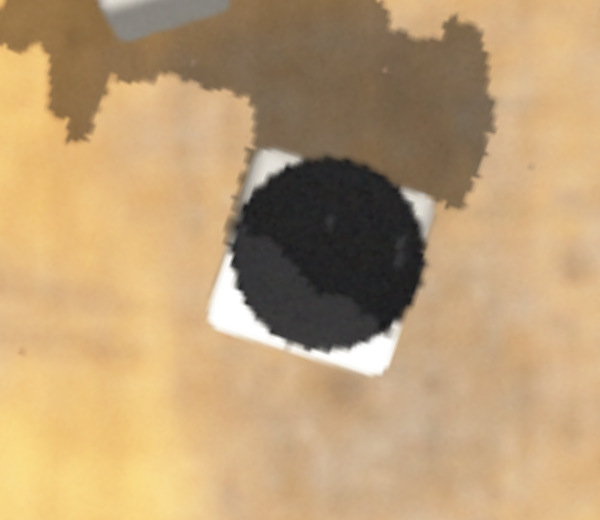

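View pics/rA2.png

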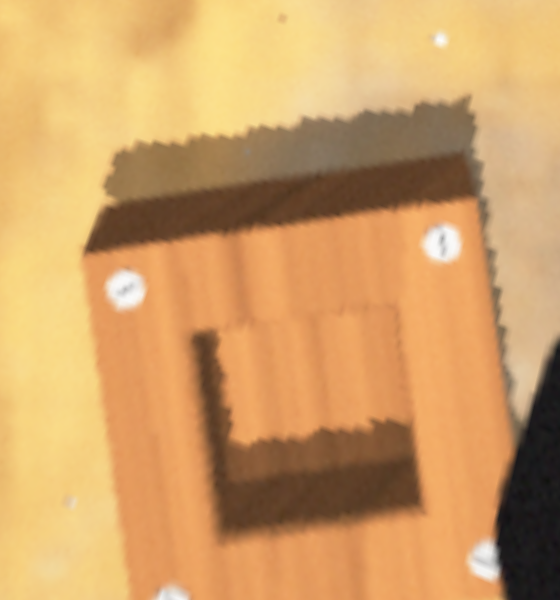

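The big jar sits at (324,104) and the holder at (357,275) in the new wrist view. I'll fit lines to the rectified views to refine both poses.

```bash
cat > fit.py <<'E'
from h import *
def fitlines(c,p,z,quad,n=30,w=7,s=4,trim=.15):
    """quad: world approx corners; find strongest gradient along normals; return refined centre,yaws"""
    x0,y0=np.min(quad,0)-20; x1,y1=np.max(quad,0)+20
    g=cv2.GaussianBlur(cv2.cvtColor(rectify(c,p,x0,x1,y0,y1,z,s),cv2.COLOR_BGR2GRAY),(5,5),0).astype(np.float32)
    L=[]
    for i in range(4):
        a,b=np.array(quad[i],float),np.array(quad[(i+1)%4],float); d=(b-a)/np.linalg.norm(b-a); nn=np.array([-d[1],d[0]])
        pts=[]
        for f in np.linspace(trim,1-trim,n):
            o=np.arange(-w,w,.1); q=a+(b-a)*f+o[:,None]*nn
            pr=cv2.remap(g,((q[:,0]-x0)*s).astype(np.float32)[None],((y1-q[:,1])*s).astype(np.float32)[None],1)[0]
            gr=np.abs(pr[8:]-pr[:-8]); k=gr.argmax()
            if gr[k]>12: pts.append(q[k+4])
        if len(pts)<6: print("edge",i,"few");L.append(None);continue
        vx,vy,px,py=cv2.fitLine(np.array(pts,np.float32),cv2.DIST_HUBER,0,.3,.01).ravel()
        e=np.abs((np.array(pts)-[px,py])@[-vy,vx])
        print("edge",i,"ang%90",round(float(np.rad2deg(np.arctan2(vy,vx))+45)%90-45,2),"pt",round(float(px),1),round(float(py),1),"med res",e.__array__().mean().round(2))
        L.append((vx,vy,px,py))
    cs=[]
    for i in range(4):
        A,B=L[i],L[(i+1)%4]
        if A is None or B is None: continue
        t=np.linalg.solve(np.array([[A[0],-B[0]],[A[1],-B[1]]]),[B[2]-A[2],B[3]-A[3]]); cs.append([A[2]+t[0]*A[0],A[3]+t[0]*A[1]])
    cs=np.array(cs); print("corners",cs.round(1).tolist(),"mean",cs.mean(0).round(2))
E
python3 - <<'E'
from fit import *
for f,orgA,orgB in [("w2.npz",(430,170),(450,330))]:
    c=np.load(f); p=np.ascontiguousarray(c['p'][:,:,::-1])
    q=lambda P,o:[(o[0]+u/4,o[1]-v/4) for u,v in P]
    print("pocket"); fitlines(c,p,30,q([(192,335),(395,303),(422,510),(220,532)],orgA),w=4)
    print("jar"); fitlines(c,p,50,q([(258,150),(435,197),(382,376),(208,322)],orgB),w=4,trim=.08)
    R=rectify(c,p,480,580,215,315,84,4); m=(R.max(2)<75).astype(np.uint8)
    m=cv2.morphologyEx(m,2,np.ones((5,5)))
    cn=max(cv2.findContours(m,0,1)[0],key=cv2.contourArea); (x,y),rad=cv2.minEnclosingCircle(cn); M=cv2.moments(cn)
    print("lid",480+x/4,315-y/4,rad/4,480+M['m10']/M['m00']/4,315-M['m01']/M['m00']/4)
c=np.load("w1.npz"); p=np.ascontiguousarray(c['p'][:,:,::-1])
print("pocket w1"); fitlines(c,p,30,q([(115,297),(318,266),(340,470),(140,495)],(450,160)),w=4)
E
```

```text
pocket
edge 0 few
edge 1 ang%90 7.14 pt 532.9 65.3 med res 0.24
edge 2 ang%90 7.95 pt 510.5 38.7 med res 0.64
edge 3 ang%90 6.72 pt 481.0 64.6 med res 0.28
corners [[535.7999877929688, 42.29999923706055], [484.5, 35.099998474121094]] mean [510.14  38.69]
jar
edge 0 ang%90 -14.45 pt 536.4 288.2 med res 1.67
edge 1 ang%90 -16.46 pt 552.4 256.4 med res 1.49
edge 2 ang%90 -13.4 pt 522.7 244.1 med res 1.44
edge 3 ang%90 -19.72 pt 507.8 267.6 med res 1.36
corners [[560.0, 282.1000061035156], [547.0, 238.3000030517578], [501.20001220703125, 249.1999969482422], [517.0, 293.20001220703125]] mean [531.29 265.72]
lid 530.2229156494141 264.95400619506836 21.308286666870117 530.3691677908546 265.11415740180803
pocket w1
edge 0 few
edge 1 ang%90 7.35 pt 532.9 67.7 med res 0.28
edge 2 ang%90 8.04 pt 510.9 38.2 med res 0.46
edge 3 ang%90 5.78 pt 481.7 60.2 med res 1.26
corners [[536.2999877929688, 41.79999923706055], [484.29998779296875, 34.400001525878906]] mean [510.29  38.1 ]
```

jog_arm --moves '[{"grip": -1, "translation": [0, 0, 0], "twist": [0, 0, -0.057]}, {"grip": -1, "translation": [0.028, 0.004, 0], "twist": [0, 0, 0]}, {"grip": -1, "translation": [0.028, 0.004, 0], "twist": [0, 0, 0]}, {"grip": -1, "translation": [0.0275, 0.004, 0], "twist": [0, 0, 0]}, {"grip": -1, "translation": [0, 0, 0.02], "twist": [0, 0, 0]}, {"grip": -1, "translation": [0, 0, 0.02], "twist": [0, 0, 0]}, {"grip": -1, "translation": [0, 0, 0.02], "twist": [0, 0, 0]}, {"grip": -1, "translation": [0, 0, 0], "twist": [0, 0, 0]}, {"grip": -1, "translation": [0, 0, 0], "twist": [0, 0, 0]}]'

```text
clock: 4.12
eef_pos: [529.3, 265.4, 139.6]
tcp_rot: [-3.14, 0.002, 1.289]
contact_force: [0.5, -0.2, 0.2]
opening: 1.001
```

Run:
```python
from h import *
s=r.sense(); print(s['clock'],s['qpos'],s['eef_pos'],s['tcp_rot'],s['contact_force'],s['wrist_torque'])
p,d=r.grab_frame("side"); cv2.imwrite("pics/s2.png",cv2.resize(p[60:260,180:480,::-1],None,fx=2.6,fy=2.6))
```

```text
4.1167 [ 4.62361247e-01  4.04881962e-01  1.78337440e+00 -1.76665635e-05
  9.55823448e-01  7.43878884e-01] [529.25188732 265.4459275  139.58855148] [-3.13977223e+00  1.69477241e-03  1.28929044e+00] [ 0.46791815 -0.23928039  0.20265542] [ 0.0455279  -0.00086933 -0.04105361]
```

View pics/s2.png

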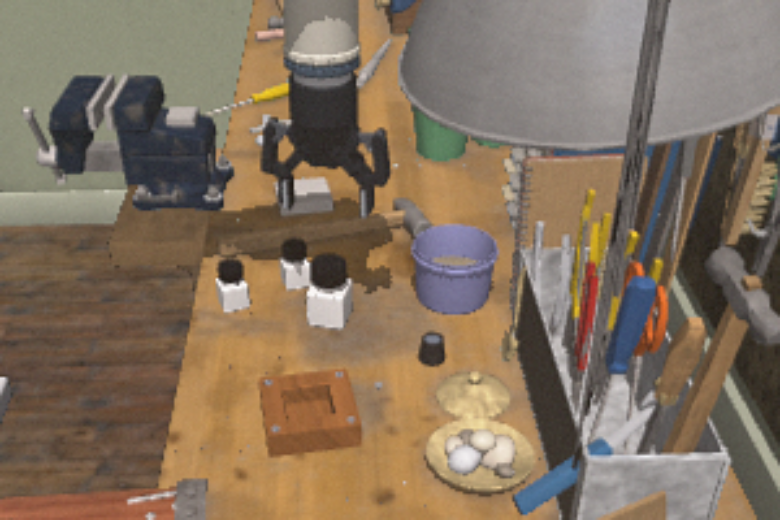

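The gripper hangs centred above the jar: fingers at columns 283 and 370, jar at 328. I'll descend and grip.

jog_arm --moves '[{"grip": -1, "translation": [0, 0, 0.02], "twist": [0, 0, 0]}, {"grip": -1, "translation": [0, 0, 0.02], "twist": [0, 0, 0]}, {"grip": -1, "translation": [0, 0, 0.02], "twist": [0, 0, 0]}, {"grip": -1, "translation": [0, 0, 0.02], "twist": [0, 0, 0]}, {"grip": -1, "translation": [0, 0, 0.015], "twist": [0, 0, 0]}, {"grip": -1, "translation": [0, 0, 0.012], "twist": [0, 0, 0]}, {"grip": -1, "translation": [0, 0, 0.01], "twist": [0, 0, 0]}, {"grip": -1, "translation": [0, 0, 0], "twist": [0, 0, 0]}, {"grip": -1, "translation": [0, 0, 0], "twist": [0, 0, 0]}]' --squeeze 40

```text
clock: 4.92
eef_pos: [530.3, 266.0, 23.7]
tcp_rot: [3.141, -0.0, 1.29]
contact_force: [0.5, 0.2, -0.2]
opening: 1.0
```

jog_arm --moves '[{"grip": -0.2, "translation": [0, 0, 0], "twist": [0, 0, 0]}, {"grip": -0.2, "translation": [0, 0, 0], "twist": [0, 0, 0]}, {"grip": 0, "translation": [0, 0, 0], "twist": [0, 0, 0]}, {"grip": 1, "translation": [0, 0, 0], "twist": [0, 0, 0]}, {"grip": 1, "translation": [0, 0, 0], "twist": [0, 0, 0]}, {"grip": 1, "translation": [0, 0, 0], "twist": [0, 0, 0]}, {"grip": 1, "translation": [0, 0, 0], "twist": [0, 0, 0]}, {"grip": 1, "translation": [0, 0, 0], "twist": [0, 0, 0]}]'

```text
clock: 5.58
eef_pos: [530.5, 266.2, 24.3]
tcp_rot: [3.141, -0.001, 1.291]
contact_force: [-1.1, -0.9, 7.0]
opening: 0.556
```

Run:
```python
from h import *
s=r.sense(); print(s)
p,d=r.grab_frame("side"); cv2.imwrite("pics/s3.png",cv2.resize(p[100:220,240:400,::-1],None,fx=4.5,fy=4.5))
```

```text
{'clock': 5.5833, 'qpos': array([4.62551154e-01, 5.67367034e-01, 1.83999931e+00, 7.03091735e-05,
       7.32932197e-01, 7.42562288e-01]), 'qvel': array([-0.00082181,  0.00128295, -0.00041972,  0.00196454,  0.00176666,
        0.00027583]), 'joint_efforts': array([-1.08929090e-01, -6.02978611e+01, -2.20717174e+01, -6.67544967e-02,
       -4.23218720e-01, -1.88870035e-02]), 'eef_pos': array([530.46393667, 266.19947623,  24.25069999]), 'tcp_rot': array([ 3.14067108e+00, -9.09758366e-04,  1.29073339e+00]), 'contact_force': array([-1.14325568, -0.93220972,  6.97421739]), 'wrist_torque': array([ 0.03896054,  0.20799256, -0.03300221]), 'opening': 0.5557062016359704}
```

View pics/s3.png

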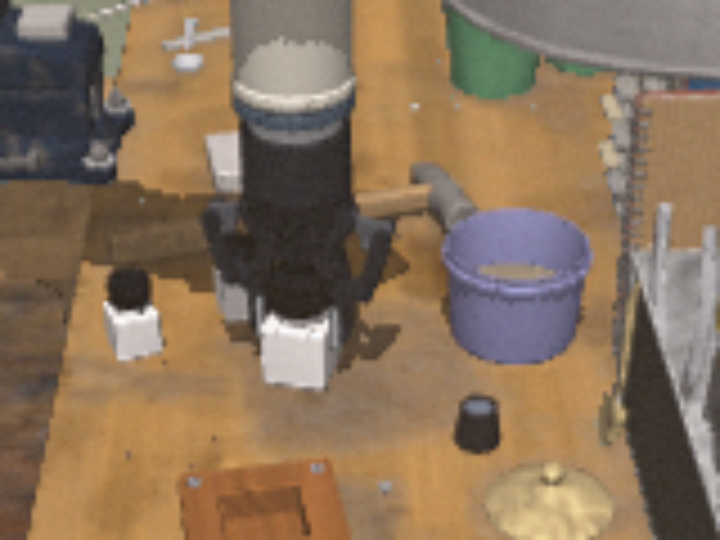

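jog_arm --moves '[{"grip": 1, "translation": [0, 0, -0.01], "twist": [0, 0, 0]}, {"grip": 1, "translation": [0, 0, -0.02], "twist": [0, 0, 0]}, {"grip": 1, "translation": [0, 0, -0.02], "twist": [0, 0, 0]}, {"grip": 1, "translation": [0, 0, -0.02], "twist": [0, 0, 0]}, {"grip": 1, "translation": [0, 0, 0], "twist": [0, 0, 0]}, {"grip": 1, "translation": [0, 0, 0], "twist": [0, 0, 0]}]'

```text
clock: 6.13
eef_pos: [530.6, 266.2, 94.4]
tcp_rot: [3.14, -0.002, 1.291]
contact_force: [-0.7, -1.0, -2.7]
opening: 0.555
```

jog_arm --moves '[{"grip": 1, "translation": [-0.015, 0.0025, 0], "twist": [0, 0, 0]}, {"grip": 1, "translation": [-0.025, 0.004, 0], "twist": [0, 0, 0]}, {"grip": 1, "translation": [-0.025, 0.004, 0], "twist": [0, 0, 0]}, {"grip": 1, "translation": [-0.025, 0.004, 0], "twist": [0, 0, 0]}, {"grip": 1, "translation": [-0.025, 0.004, 0], "twist": [0, 0, 0]}, {"grip": 1, "translation": [-0.025, 0.004, 0], "twist": [0, 0, 0]}, {"grip": 1, "translation": [-0.025, 0.004, 0], "twist": [0, 0, 0]}, {"grip": 1, "translation": [-0.02, 0.0035, 0], "twist": [0, 0, 0]}, {"grip": 1, "translation": [-0.0145, 0.0025, 0], "twist": [0, 0, 0]}]'

```text
clock: 6.88
eef_pos: [504.0, 62.8, 91.8]
tcp_rot: [-3.139, 0.002, 1.29]
contact_force: [0.1, 0.1, -2.8]
opening: 0.554
```

jog_arm --moves '[{"grip": 1, "translation": [0, 0, 0], "twist": [0, 0, -0.08]}, {"grip": 1, "translation": [0, 0, 0], "twist": [0, 0, -0.08]}, {"grip": 1, "translation": [0, 0, 0], "twist": [0, 0, -0.08]}, {"grip": 1, "translation": [0, 0, 0], "twist": [0, 0, -0.08]}, {"grip": 1, "translation": [0, 0, 0], "twist": [0, 0, -0.08]}, {"grip": 1, "translation": [0, 0, 0], "twist": [0, 0, -0.01]}, {"grip": 1, "translation": [0, 0, 0], "twist": [0, 0, 0]}, {"grip": 1, "translation": [0, 0, 0], "twist": [0, 0, 0]}, {"grip": 1, "translation": [0, 0, 0], "twist": [0, 0, 0]}]'

```text
clock: 7.63
eef_pos: [505.7, 65.0, 92.9]
tcp_rot: [-3.141, 0.0, 1.699]
contact_force: [0.6, -0.8, -3.2]
opening: 0.558
```

Run:
```python
from h import *
s=r.sense(); print(s)
for n,sl in [("side",(slice(100,260),slice(200,400))),("scene",(slice(140,300),slice(240,440)))]:
    p,d=r.grab_frame(n); cv2.imwrite(f"pics/{n}4.png",cv2.resize(p[sl][:,:,::-1],None,fx=3.7,fy=3.7))
c=r.calibration("wrist");p,d=r.grab_frame("wrist");np.savez("w4.npz",p=p,**c); cv2.imwrite("pics/w4.png",p[:,:,::-1])
```

```text
{'clock': 7.6333, 'qpos': array([ 1.24904003e-01,  3.61041455e-01,  1.99191657e+00, -1.93454119e-05,
        7.89447755e-01, -3.17521361e-03]), 'qvel': array([ 3.83140727e-03, -3.56855226e-03, -4.68551385e-03, -8.84682007e-05,
        1.57408432e-03, -8.63150526e-03]), 'joint_efforts': array([-6.57527056e-02, -5.27153242e+01, -2.53737724e+01, -8.75092606e-03,
        7.40466843e-03,  1.19059093e-02]), 'eef_pos': array([505.66457637,  64.99707688,  92.88514388]), 'tcp_rot': array([-3.14077949e+00,  1.11415568e-05,  1.69888918e+00]), 'contact_force': array([ 0.59416755, -0.77781507, -3.20949338]), 'wrist_torque': array([-0.02667138,  0.04190087, -0.02037643]), 'opening': 0.5576081030944076}
```

View pics/side4.png

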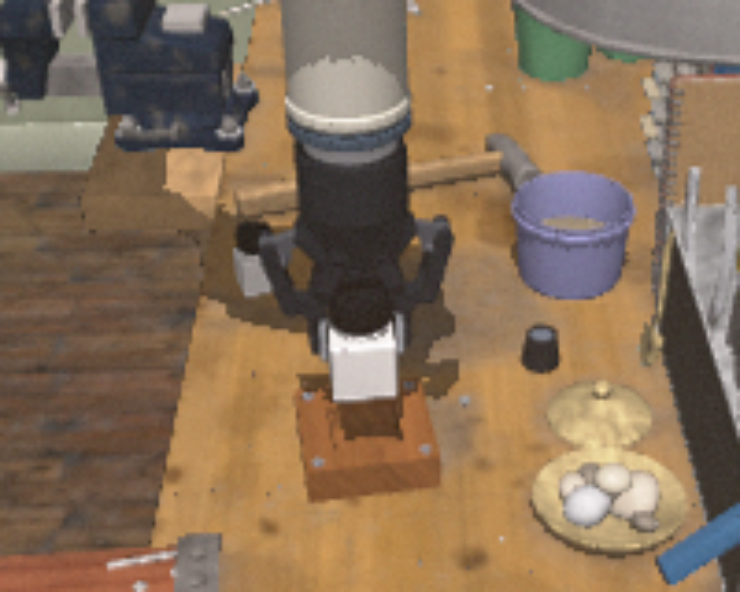

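View pics/scene4.png

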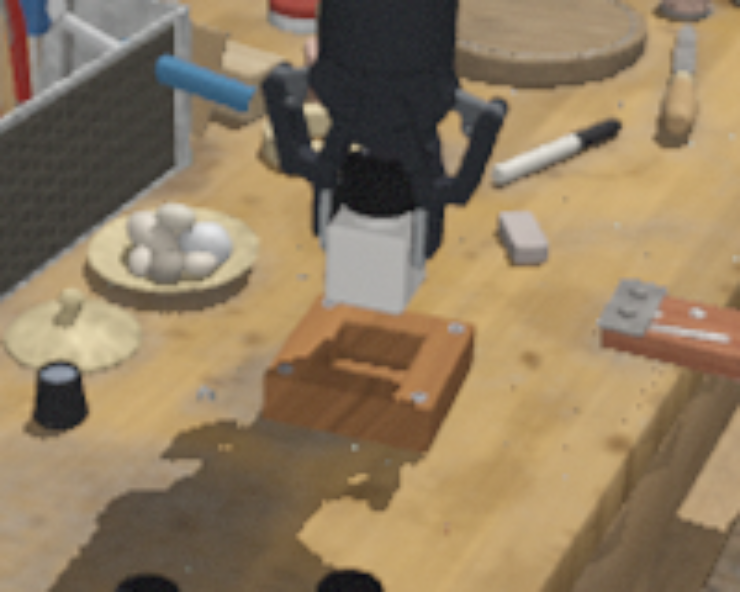

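View pics/w4.png

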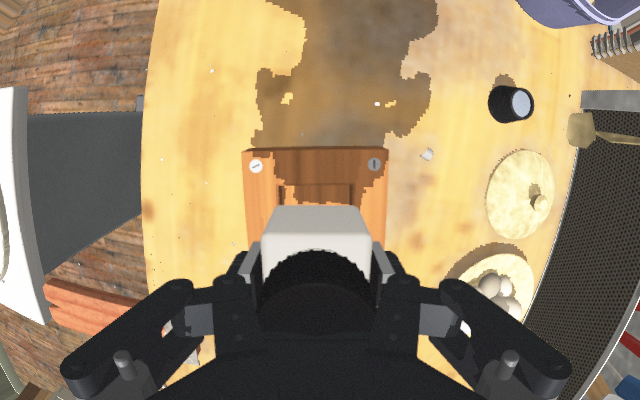

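The wrist view shows the jar held square: its foot's far edge is at row 206 (columns 274-363), and the pocket's far edge below it is at row 184 (columns 281-351). I'll check the offset in the tool frame.

Run:
```python
from h import *
c=np.load("w4.npz"); t=np.array([505.66,65.0]); y=1.699; X=np.array([np.cos(y),np.sin(y)]);Y=np.array([np.sin(y),-np.cos(y)])
def T(uv,z):
    P=onplane_w(c,uv,z)[:,:2]-t; return np.c_[P@X,P@Y].round(1).tolist()
print("foot z68.6",T([(274,207),(318,206),(363,208)],68.6)); print("taper top",T([(274,207),(318,206),(363,208)],72.6))
print("pocket z30",T([(279,186),(351,184)],30))
print("holder",T([(242,151),(388,148)],30))
p=c['p'][130:260,200:440,::-1]; cv2.imwrite("pics/w4z.png",cv2.resize(p,None,fx=3.3,fy=3.3,interpolation=2))
```

```text
foot z68.6 [[19.9, -22.5], [20.5, 2.3], [19.3, 27.7]]
taper top [[21.0, -21.9], [21.6, 2.2], [20.4, 27.0]]
pocket z30 [[23.8, -24.0], [25.2, 25.0]]
holder [[48.2, -48.8], [50.2, 49.7]]
```

View pics/w4z.png

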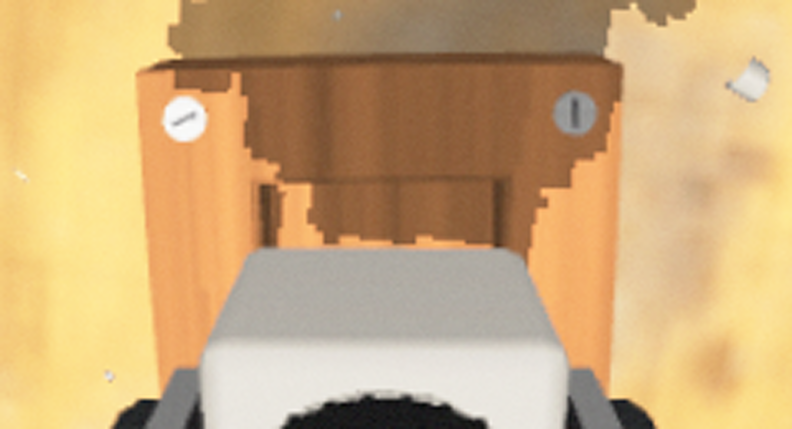

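jog_arm --moves '[{"grip": 1, "translation": [0.001, 0, 0.0], "twist": [0, 0, -0.015]}, {"grip": 1, "translation": [0, 0, 0.012], "twist": [0, 0, 0]}, {"grip": 1, "translation": [0, 0, 0.012], "twist": [0, 0, 0]}, {"grip": 1, "translation": [0, 0, 0.012], "twist": [0, 0, 0]}, {"grip": 1, "translation": [0, 0, 0.003], "twist": [0, 0, 0]}, {"grip": 1, "translation": [0, 0, 0.003], "twist": [0, 0, 0]}, {"grip": 1, "translation": [0, 0, 0.0], "twist": [0, 0, 0]}]'

```text
clock: 8.37
eef_pos: [505.8, 66.2, 51.1]
tcp_rot: [-3.141, -0.0, 1.716]
contact_force: [-0.2, -0.0, -2.9]
opening: 0.556
```

jog_arm --moves '[{"grip": 1, "translation": [0, 0, 0.003], "twist": [0, 0, 0]}, {"grip": 1, "translation": [0, 0, 0.003], "twist": [0, 0, 0]}, {"grip": 1, "translation": [0, 0, 0.0], "twist": [0, 0, 0]}]'

```text
clock: 8.62
eef_pos: [506.0, 66.2, 45.2]
tcp_rot: [3.141, -0.0, 1.716]
contact_force: [-0.3, 0.7, -2.1]
opening: 0.557
```

jog_arm --moves '[{"grip": 1, "translation": [0, 0, 0.003], "twist": [0, 0, 0]}, {"grip": 1, "translation": [0, 0, 0.003], "twist": [0, 0, 0]}, {"grip": 1, "translation": [0, 0, 0.003], "twist": [0, 0, 0]}, {"grip": 1, "translation": [0, 0, 0.002], "twist": [0, 0, 0]}, {"grip": 1, "translation": [0, 0, 0.001], "twist": [0, 0, 0]}, {"grip": 1, "translation": [0, 0, 0.0], "twist": [0, 0, 0]}]'

```text
clock: 9.12
eef_pos: [505.7, 66.1, 32.9]
tcp_rot: [-3.141, -0.0, 1.716]
contact_force: [0.5, -0.4, -2.9]
opening: 0.554
```

jog_arm --moves '[{"grip": 1, "translation": [0, 0, 0.001], "twist": [0, 0, 0]}, {"grip": 1, "translation": [0, 0, 0.001], "twist": [0, 0, 0]}, {"grip": 1, "translation": [0, 0, 0.0], "twist": [0, 0, 0]}]'

```text
clock: 9.37
eef_pos: [506.0, 66.2, 32.2]
tcp_rot: [3.141, 0.0, 1.716]
contact_force: [-4.2, -0.8, 12.1]
opening: 0.554
```

jog_arm --moves '[{"grip": 0, "translation": [0, 0, 0], "twist": [0, 0, 0]}, {"grip": -0.5, "translation": [0, 0, 0], "twist": [0, 0, 0]}, {"grip": -1, "translation": [0, 0, 0], "twist": [0, 0, 0]}, {"grip": -1, "translation": [0, 0, 0], "twist": [0, 0, 0]}, {"grip": -1, "translation": [0, 0, 0], "twist": [0, 0, 0]}, {"grip": -1, "translation": [0, 0, 0], "twist": [0, 0, 0]}, {"grip": -1, "translation": [0, 0, -0.015], "twist": [0, 0, 0]}, {"grip": -1, "translation": [0, 0, -0.014], "twist": [0, 0, 0]}, {"grip": -1, "translation": [0, 0, 0], "twist": [0, 0, 0]}, {"grip": -1, "translation": [0, 0, 0], "twist": [0, 0, 0]}]'

```text
clock: 10.2
eef_pos: [506.5, 66.3, 60.7]
tcp_rot: [3.14, 0.0, 1.716]
contact_force: [0.7, 0.3, -0.5]
opening: 0.999
```

Run:
```python
from h import *
s=r.sense(); print(s['clock'],s['eef_pos'],s['tcp_rot'],s['qpos'],s['contact_force'],s['wrist_torque'])
for n,sl in [("side",(slice(100,260),slice(200,400))),("scene",(slice(140,300),slice(240,440)))]:
    p,d=r.grab_frame(n); cv2.imwrite(f"pics/{n}5.png",cv2.resize(p[sl][:,:,::-1],None,fx=3.7,fy=3.7))
c=r.calibration("wrist");p,d=r.grab_frame("wrist");np.savez("w5.npz",p=p,**c); cv2.imwrite("pics/w5.png",p[:,:,::-1])
```

```text
10.2 [506.49149562  66.28397283  60.70215133] [3.14002935e+00 1.19490760e-05 1.71582756e+00] [ 1.27182126e-01  4.14626388e-01  2.00827914e+00  2.42762545e-05
  7.17123868e-01 -1.78673992e-02] [ 0.69734681  0.30679376 -0.51375393] [-0.02452902 -0.03168411 -0.01419361]
```

View pics/w5.png

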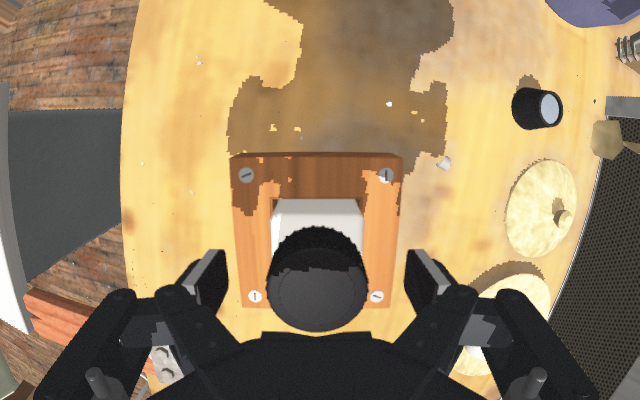

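View pics/scene5.png

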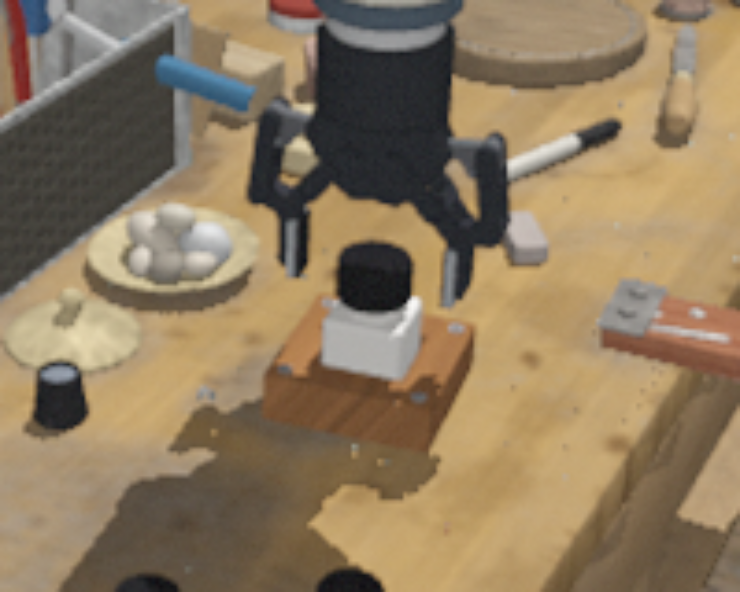

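View pics/side5.png

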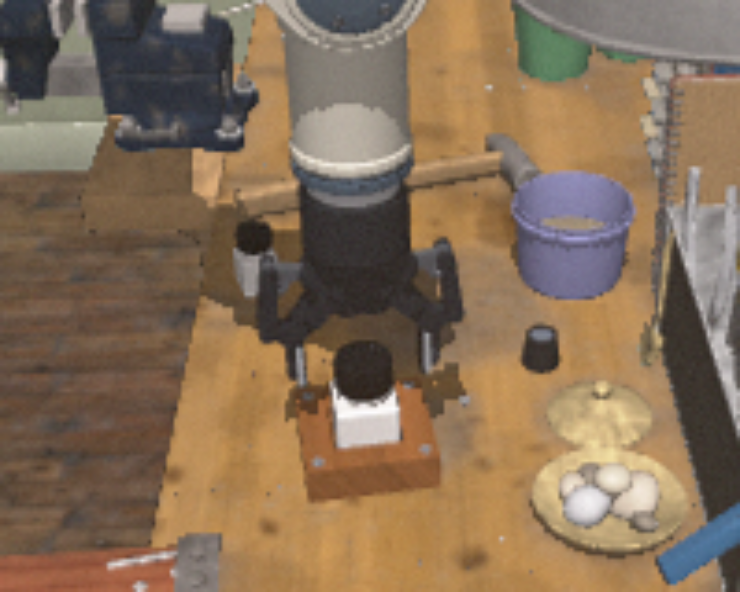

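The jar stands down in the pocket. In the wrist view the lid top spans columns 267-367, and the shoulder's far edge is at row 198. I'll check the lid centre and the shoulder height.

Run:
```python
from h import *
c=np.load("w5.npz"); t=np.array([506.5,66.3]); y=1.716; X=np.array([np.cos(y),np.sin(y)]);Y=np.array([np.sin(y),-np.cos(y)])
def T(uv,z):
    P=onplane_w(c,uv,z)[:,:2]-t; return np.c_[P@X,P@Y].round(1).tolist()
print("shoulder z58",T([(275,199),(318,198),(361,199)],58))
print("lid top z92",T([(267,285),(367,285),(317,332)],92))
print("pocket z30",T([(272,198),(364,198)],30))
print("holder",T([(231,157),(402,156),(242,306),(391,306)],30))
p=c['p'][180:340,230:410,::-1]; cv2.imwrite("pics/w5z.png",cv2.resize(p,None,fx=3.7,fy=3.7,interpolation=2))
f=np.load("scene0.npz"); 
for n in ["scene","side"]:
    cc=r.calibration(n); p,d=r.grab_frame(n); W=cloud(cc,d)
    m=(np.hypot(W[...,0]-506,W[...,1]-64)<35)&(W[...,2]>25)&(W[...,2]<130)
    blk=m&(p.max(2)<70)&(np.hypot(W[...,0]-506,W[...,1]-64)<26); wh=m&(p.min(2)>110)
    print(n,"lid z max",np.percentile(W[...,2][blk],[50,90,97]).round(1),"white z",np.percentile(W[...,2][wh],[3,50,97]).round(1), blk.sum(),wh.sum(), "top centre",np.nanmedian(W[blk&(W[...,2]>np.percentile(W[...,2][blk],80)-3)],0).round(1))
```

```text
shoulder z58 [[30.2, -19.8], [30.7, 1.0], [30.2, 21.8]]
lid top z92 [[2.5, -20.2], [2.5, 20.9], [-21.9, 0.4]]
pocket z30 [[23.7, -25.4], [23.6, 27.8]]
holder [[47.9, -48.5], [48.4, 49.2], [-51.2, -49.9], [-51.4, 50.6]]
scene lid z max [87.4 93.  93.9] white z [28.7 48.1 61.7] 321 451 top centre [503.3  68.1  92. ]
side lid z max [90.2 92.8 93.5] white z [28.1 48.7 61. ] 212 225 top centre [505.6  61.7  91.9]
```

View pics/w5z.png

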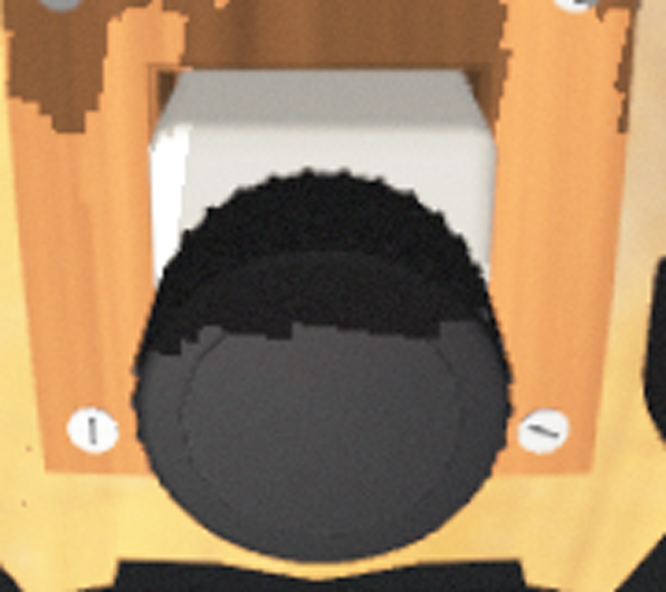

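The lid top reads 92 mm in both cameras, so the jar is home, and the lid is centred under the TCP within about 0.5 mm. Now I'll grip the lid.

jog_arm --moves '[{"grip": -0.2, "translation": [0, 0, 0], "twist": [0, 0, 0]}, {"grip": -0.2, "translation": [0, 0, 0], "twist": [0, 0, 0]}, {"grip": 0, "translation": [0, 0, 0], "twist": [0, 0, 0]}, {"grip": 1, "translation": [0, 0, 0], "twist": [0, 0, 0]}, {"grip": 1, "translation": [0, 0, 0], "twist": [0, 0, 0]}, {"grip": 1, "translation": [0, 0, 0], "twist": [0, 0, 0]}, {"grip": 1, "translation": [0, 0, 0], "twist": [0, 0, 0]}, {"grip": 1, "translation": [0, 0, 0], "twist": [0, 0, 0]}]' --squeeze 75

```text
clock: 11.12
eef_pos: [506.0, 66.2, 60.5]
tcp_rot: [3.141, 0.0, 1.716]
contact_force: [-1.0, 0.0, 4.9]
opening: 0.491
```

```bash
cat > st.py <<'E'
from rig import r
s=r.sense(); print(s['clock'],s['eef_pos'].round(1),s['tcp_rot'].round(3),'q6',s['qpos'][5].round(3),'F',s['contact_force'].round(1),'M',s['wrist_torque'].round(3),'e6',s['joint_efforts'][5].round(3),'op',round(s['opening'],3))
E
python3 st.py
python3 - <<'E'
from h import *
p,d=r.grab_frame("scene"); cv2.imwrite("pics/scene6.png",cv2.resize(p[140:300,240:440,::-1],None,fx=3.7,fy=3.7))
E
```

```text
11.1167 [506.   66.2  60.5] [3.141 0.    1.716] q6 -0.018 F [-1.   0.   4.9] M [-0.065  0.27  -0.007] e6 0.0 op 0.491
```

View pics/scene6.png

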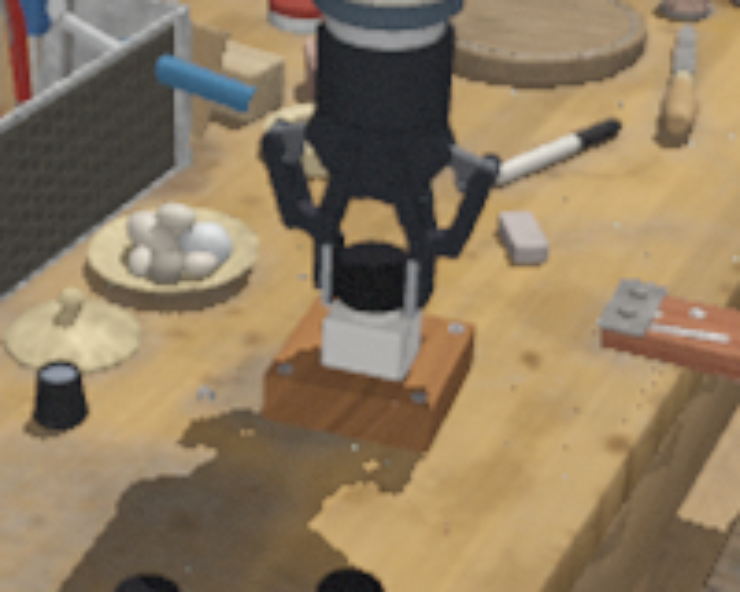

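The lid is held between the pads (scene, about (340,215)), and the tips clear the shoulder. Now I'll turn it clockwise in steps and read the torque after each.

jog_arm --moves '[{"grip": 1, "translation": [0, 0, 0], "twist": [0, 0, 0.05]}, {"grip": 1, "translation": [0, 0, 0], "twist": [0, 0, 0.05]}, {"grip": 1, "translation": [0, 0, 0], "twist": [0, 0, 0.05]}, {"grip": 1, "translation": [0, 0, 0], "twist": [0, 0, 0.05]}]'

```text
clock: 11.5
eef_pos: [506.4, 66.2, 60.5]
tcp_rot: [3.141, -0.0, 1.514]
contact_force: [0.8, -0.3, 3.3]
opening: 0.499
```

```bash
python3 st.py
```

```text
11.5 [506.4  66.2  60.5] [ 3.141 -0.     1.514] q6 0.185 F [ 0.8 -0.3  3.3] M [-0.018 -0.136  0.092] e6 -0.9 op 0.499
```

jog_arm --moves '[{"grip": 1, "translation": [0, 0, 0], "twist": [0, 0, 0.05]}, {"grip": 1, "translation": [0, 0, 0], "twist": [0, 0, 0.05]}, {"grip": 1, "translation": [0, 0, 0], "twist": [0, 0, 0.05]}, {"grip": 1, "translation": [0, 0, 0], "twist": [0, 0, 0.05]}]'

```text
clock: 11.83
eef_pos: [506.7, 66.2, 60.5]
tcp_rot: [3.14, -0.0, 1.314]
contact_force: [1.4, -1.4, 3.7]
opening: 0.495
```

```bash
python3 st.py
```

```text
11.8333 [506.7  66.2  60.5] [ 3.14  -0.     1.314] q6 0.385 F [ 1.4 -1.4  3.7] M [-0.179 -0.138  0.111] e6 -0.897 op 0.495
```

jog_arm --moves '[{"grip": 1, "translation": [0, 0, 0], "twist": [0, 0, 0.05]}, {"grip": 1, "translation": [0, 0, 0], "twist": [0, 0, 0.05]}, {"grip": 1, "translation": [0, 0, 0], "twist": [0, 0, 0.05]}]'

```text
clock: 12.08
eef_pos: [506.8, 66.0, 60.5]
tcp_rot: [3.14, -0.0, 1.164]
contact_force: [1.6, -2.7, 3.5]
opening: 0.494
```

```bash
python3 st.py
```

```text
12.0833 [506.8  66.   60.5] [ 3.14  -0.     1.164] q6 0.534 F [ 1.6 -2.7  3.5] M [-0.409 -0.267  0.07 ] e6 -0.895 op 0.494
```

jog_arm --moves '[{"grip": 1, "translation": [0, 0, 0], "twist": [0, 0, 0.05]}, {"grip": 1, "translation": [0, 0, 0], "twist": [0, 0, 0.05]}, {"grip": 1, "translation": [0, 0, 0], "twist": [0, 0, 0.05]}]'

```text
clock: 12.33
eef_pos: [506.9, 65.8, 60.5]
tcp_rot: [3.14, -0.001, 1.014]
contact_force: [1.7, -4.4, 1.7]
opening: 0.494
```

```bash
python3 st.py
```

```text
12.3333 [506.9  65.8  60.5] [ 3.140e+00 -1.000e-03  1.014e+00] q6 0.684 F [ 1.7 -4.4  1.7] M [-0.684 -0.369  0.142] e6 -0.891 op 0.494
```

jog_arm --moves '[{"grip": 1, "translation": [0, 0, 0], "twist": [0, 0, 0.05]}, {"grip": 1, "translation": [0, 0, 0], "twist": [0, 0, 0.05]}, {"grip": 1, "translation": [0, 0, 0], "twist": [0, 0, 0.05]}]'

```text
clock: 12.58
eef_pos: [507.1, 65.7, 60.5]
tcp_rot: [3.139, -0.001, 0.864]
contact_force: [2.5, -4.7, 1.3]
opening: 0.497
```

```bash
python3 st.py
```

```text
12.5833 [507.1  65.7  60.5] [ 3.139e+00 -1.000e-03  8.640e-01] q6 0.834 F [ 2.5 -4.7  1.3] M [-0.894 -0.518  0.108] e6 -0.888 op 0.497
```

jog_arm --moves '[{"grip": 1, "translation": [0, 0, 0], "twist": [0, 0, 0.05]}, {"grip": 1, "translation": [0, 0, 0], "twist": [0, 0, 0.05]}, {"grip": 1, "translation": [0, 0, 0], "twist": [0, 0, 0.05]}]'

```text
clock: 12.83
eef_pos: [507.3, 65.5, 60.6]
tcp_rot: [3.139, -0.001, 0.714]
contact_force: [3.6, -6.1, 0.7]
opening: 0.495
```

```bash
python3 st.py
```

```text
12.8333 [507.3  65.5  60.6] [ 3.139e+00 -1.000e-03  7.140e-01] q6 0.984 F [ 3.6 -6.1  0.7] M [-1.179 -0.633  0.109] e6 -0.884 op 0.495
```

jog_arm --moves '[{"grip": 1, "translation": [0, 0, 0], "twist": [0, 0, 0.05]}, {"grip": 1, "translation": [0, 0, 0], "twist": [0, 0, 0.05]}, {"grip": 1, "translation": [0, 0, 0], "twist": [0, 0, 0.05]}]'

```text
clock: 13.08
eef_pos: [507.5, 65.4, 60.6]
tcp_rot: [3.139, -0.002, 0.564]
contact_force: [3.2, -6.5, 1.8]
opening: 0.494
```

```bash
python3 st.py
```

```text
13.0833 [507.5  65.4  60.6] [ 3.139e+00 -2.000e-03  5.640e-01] q6 1.134 F [ 3.2 -6.5  1.8] M [-1.4   -0.769  0.1  ] e6 -0.88 op 0.494
```

jog_arm --moves '[{"grip": 1, "translation": [0, 0, 0], "twist": [0, 0, 0.05]}, {"grip": 1, "translation": [0, 0, 0], "twist": [0, 0, 0.05]}, {"grip": 1, "translation": [0, 0, 0], "twist": [0, 0, 0.05]}]'

```text
clock: 13.33
eef_pos: [507.5, 65.0, 60.6]
tcp_rot: [3.139, -0.002, 0.415]
contact_force: [3.6, -9.6, 1.5]
opening: 0.49
```

```bash
python3 st.py
```

```text
13.3333 [507.5  65.   60.6] [ 3.139e+00 -2.000e-03  4.150e-01] q6 1.284 F [ 3.6 -9.6  1.5] M [-1.87  -0.741  0.475] e6 -0.484 op 0.49
```

The torque jumped from 0.10 to 0.475 N m, so the seal has been met. I'll turn a little more in small steps, aiming for about 0.7 N m.

jog_arm --moves '[{"grip": 1, "translation": [0, 0, 0], "twist": [0, 0, 0.04]}, {"grip": 1, "translation": [0, 0, 0], "twist": [0, 0, 0.04]}]'

```text
clock: 13.5
eef_pos: [507.5, 64.9, 60.6]
tcp_rot: [3.139, -0.002, 0.336]
contact_force: [3.1, -10.3, 1.2]
opening: 0.501
```

```bash
python3 st.py
```

```text
13.5 [507.5  64.9  60.6] [ 3.139e+00 -2.000e-03  3.360e-01] q6 1.363 F [  3.1 -10.3   1.2] M [-1.999 -0.828  0.614] e6 -0.131 op 0.501
```

jog_arm --moves '[{"grip": 1, "translation": [0, 0, 0], "twist": [0, 0, 0.03]}, {"grip": 1, "translation": [0, 0, 0], "twist": [0, 0, 0.03]}]'

```text
clock: 13.67
eef_pos: [507.5, 64.8, 60.6]
tcp_rot: [3.138, -0.002, 0.277]
contact_force: [4.3, -10.9, 1.2]
opening: 0.497
```

```bash
python3 st.py
```

```text
13.6667 [507.5  64.8  60.6] [ 3.138e+00 -2.000e-03  2.770e-01] q6 1.423 F [  4.3 -10.9   1.2] M [-2.185 -0.868  0.733] e6 0.154 op 0.497
```

About 0.73 N m, which is roughly 0.27 rad past the seal. I'll stop turning, relieve the side load and let go.

jog_arm --moves '[{"grip": 1, "translation": [0, 0.001, 0], "twist": [0, 0, 0]}, {"grip": 1, "translation": [0, 0, 0], "twist": [0, 0, 0]}]'

```text
clock: 13.83
eef_pos: [507.7, 64.3, 60.6]
tcp_rot: [3.14, -0.002, 0.277]
contact_force: [3.5, -6.4, 1.2]
opening: 0.498
```

```bash
python3 st.py
```

```text
13.8333 [507.7  64.3  60.6] [ 3.14e+00 -2.00e-03  2.77e-01] q6 1.42 F [ 3.5 -6.4  1.2] M [-1.358 -0.639  0.416] e6 0.464 op 0.498
```

The reading fell while not turning. I'll check with a small further turn under the reduced side load.

jog_arm --moves '[{"grip": 1, "translation": [0, 0.0008, 0], "twist": [0, 0, 0.02]}, {"grip": 1, "translation": [0, 0, 0], "twist": [0, 0, 0.02]}]'

```text
clock: 14.0
eef_pos: [507.7, 64.0, 60.6]
tcp_rot: [3.14, -0.002, 0.236]
contact_force: [3.3, -4.5, 2.1]
opening: 0.498
```

```bash
python3 st.py
```

```text
14.0 [507.7  64.   60.6] [ 3.14e+00 -2.00e-03  2.36e-01] q6 1.459 F [ 3.3 -4.5  2.1] M [-0.929 -0.713  0.711] e6 0.253 op 0.498
```

0.71 N m while turning. The joint angle puts it 0.18-0.33 rad past the seal, so the two agree. Releasing now.

jog_arm --moves '[{"grip": 0, "translation": [0, 0, 0], "twist": [0, 0, 0]}, {"grip": -0.3, "translation": [0, 0, 0], "twist": [0, 0, 0]}, {"grip": -0.6, "translation": [0, 0, 0], "twist": [0, 0, 0]}, {"grip": -1, "translation": [0, 0, 0], "twist": [0, 0, 0]}, {"grip": -1, "translation": [0, 0, 0], "twist": [0, 0, 0]}, {"grip": -1, "translation": [0, 0, 0], "twist": [0, 0, 0]}]' --squeeze 20

```text
clock: 14.5
eef_pos: [506.1, 64.6, 60.1]
tcp_rot: [-3.141, 0.001, 0.236]
contact_force: [0.1, 0.6, 0.3]
opening: 0.999
```

```bash
python3 st.py
```

```text
14.5 [506.1  64.6  60.1] [-3.141e+00  1.000e-03  2.360e-01] q6 1.459 F [0.1 0.6 0.3] M [ 0.01  -0.042  0.002] e6 0.005 op 0.999
```

jog_arm --moves '[{"grip": -1, "translation": [0, 0, -0.01], "twist": [0, 0, 0]}, {"grip": -1, "translation": [0, 0, -0.02], "twist": [0, 0, 0]}, {"grip": -1, "translation": [0, 0, -0.03], "twist": [0, 0, 0]}, {"grip": -1, "translation": [0, 0, -0.03], "twist": [0, 0, 0]}, {"grip": -1, "translation": [0, 0, -0.03], "twist": [0, 0, 0]}, {"grip": -1, "translation": [-0.03, 0, -0.02], "twist": [0, 0, 0]}, {"grip": -1, "translation": [-0.03, 0, 0], "twist": [0, 0, 0]}, {"grip": -1, "translation": [-0.02, 0, 0], "twist": [0, 0, 0]}, {"grip": -1, "translation": [0, 0, 0], "twist": [0, 0, 0]}, {"grip": -1, "translation": [0, 0, 0], "twist": [0, 0, 0]}]'

```text
clock: 15.33
eef_pos: [428.2, 45.7, 201.2]
tcp_rot: [3.142, -0.001, 0.235]
contact_force: [-0.2, -0.4, -0.9]
opening: 0.997
```

```bash
python3 st.py
python3 - <<'E'
from h import *
for n,b in [("scene",(slice(140,340),slice(220,440))),("side",(slice(100,310),slice(220,420)))]:
    cc=r.calibration(n); p,d=r.grab_frame(n); W=cloud(cc,d)
    m=(np.hypot(W[...,0]-506,W[...,1]-64)<35)&(W[...,2]>25)&(W[...,2]<130)
    blk=m&(p.max(2)<70)&(np.hypot(W[...,0]-506,W[...,1]-64)<26)
    print(n,"lid z",np.percentile(W[...,2][blk],[50,90,97]).round(1))
    cv2.imwrite(f"pics/{n}9.png",cv2.resize(p[b][:,:,::-1],None,fx=2.8,fy=2.8))
    a=np.load(n+"0.npz")['p']
    cv2.imwrite(f"pics/{n}9d.png",cv2.absdiff(a,p)[:,:,::-1]*2)
c=r.calibration("wrist");p,d=r.grab_frame("wrist"); cv2.imwrite("pics/w9.png",p[:,:,::-1])
E
```

```text
15.3333 [428.2  45.7 201.2] [ 3.142e+00 -1.000e-03  2.350e-01] q6 1.438 F [-0.2 -0.4 -0.9] M [-0.024 -0.071  0.002] e6 -0.03 op 0.997
scene lid z [87.7 93.  93.9]
side lid z [90.1 93.1 93.8]
```

View pics/scene9.png

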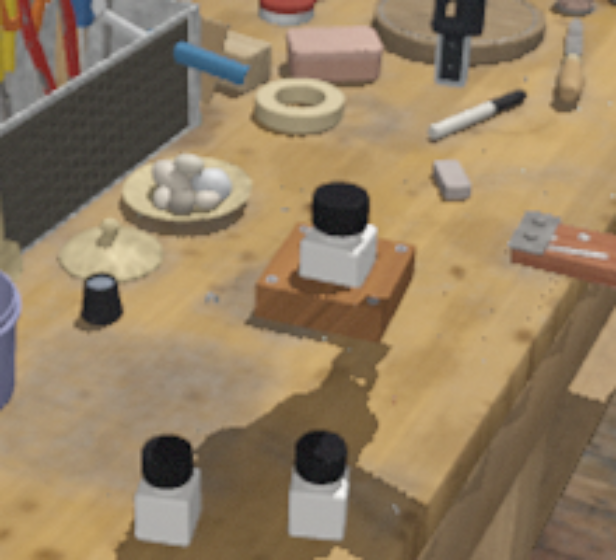

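View pics/side9.png

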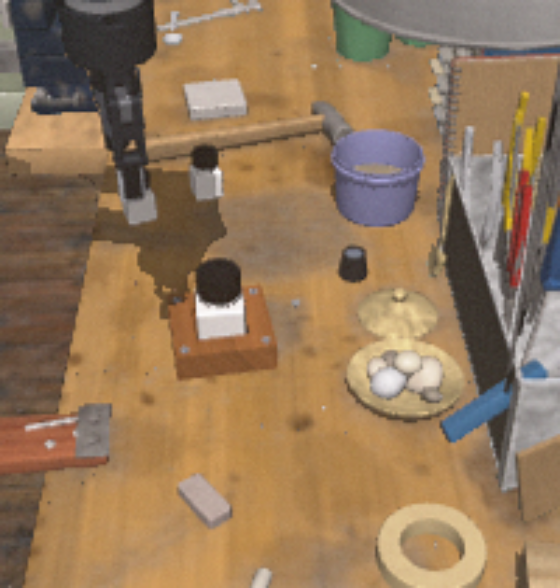

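View pics/w9.png

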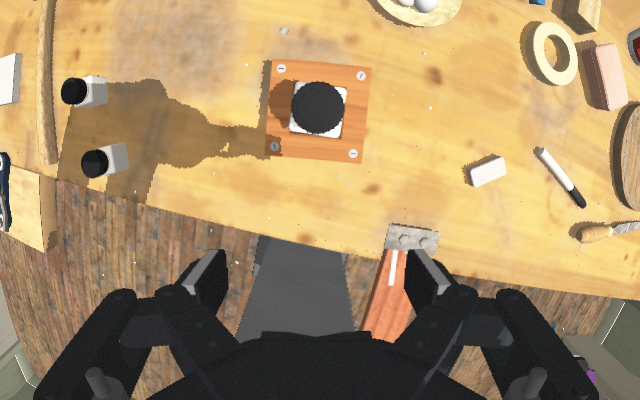

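The jar stands square and down in the pocket (wrist view (318,107)). The loupe, tape and rubber block look unmoved, and the gripper is clear. Handing in.

```bash
python3 -c "
from rig import r
print(r.sign_off())"
```

```text
the job is handed in; nothing more can be done
None
```

The jar is closed and standing in the holder, and I handed the job in at about 15.5 s. I gripped the largest jar by its body, squared it to the pocket and set it down until it met the floor. Then I took the lid and turned it clockwise about 1.48 rad.

- **Seal:** torque stayed near 0.1 N m, then jumped to 0.475 N m when the lid met the seal. I stopped at 0.71–0.73 N m while turning, roughly 0.18–0.33 rad past the seal, which is snug and under the overtight limit.
- **Seated:** both cameras put the lid top at about 92–93 mm, where it should be with the jar home. The last pictures show the jar square in the pocket.
- **Surroundings:** the tape roll, loupe and rubber block look to be where they started, judged by eye from the pictures. The gripper is open and clear, with no force on the tool.
- **Disagreed:** the torque reading dropped to 0.42 N m during a pause while I eased an 11 N side load. Another 0.04 rad of turning brought it back to 0.71 N m.
- **Not checked:** I did not re-check the lid's tightness after letting go.

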